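Set the glass clock to ten o'clock

TASK

Set the clock that lies on the bench to ten o'clock: with a fingertip, gently push the long hand round until it points at the twelve (the red jewel), and the short hand round until it points at the ten. Do not lift the hands on their spindle, and leave the things standing and lying around undisturbed.

Things in the scene. Friction and masses are not known exactly. Their poses are not given: they have to be found in the camera images.
- clock: fixed clock lying face up: square dark board 340 mm wide, 18 thick; round white face 300 across, 21 above the bench. Origin: under its centre, on the hands' axis; x to the twelve, z up; hours run clockwise from above (three at -y). Marks at radius 132: black bars, the twelve a red jewel 22 wide; the ten is two marks anticlockwise of it. Centre: brass spindle, 18 mm cap, top 71 above the bench
- minute_hand (a joint): angle (rad) of the long black hand: 0 at the twelve, growing clockwise from above; starts between 0.8 and 2.6. No stop within a full turn either way; friction about 0.08 N m, stays where it is left
- minute_hand_tip (a point): tip of the long black minute hand, 122 mm from the axis: a level bar 12 mm wide (7 in the last 22), 8 thick, mid-height 57 above the bench, with a 32 mm tail. It passes 7 mm above the short hand and 32 above the face
- hour_hand (a joint): angle (rad) of the short blue hand: 0 at the twelve, growing clockwise from above (the ten is 5.236, or -1.047); starts between 2.6 and 4.5. Turns and stays like the long hand, independently of it
- hour_hand_tip (a point): tip of the short blue hour hand, 80 mm from the axis: a level bar 14 mm wide (9 in the last 22), 8 thick, mid-height 42 above the bench, with a 22 mm tail; below the long hand, 17 mm above the face. A finger reaching down to it can strike the long hand if that is in the way
- twelve (a point): where the long hand's tip is when it points exactly at the twelve (122 mm from the axis, 57 mm above the bench)
- ten (a point): where the short hand's tip is when it points exactly at the ten (80 mm from the axis, 42 mm above the bench)
- spool: aluminium solder spool, 44 mm across and 44 tall, standing on a corner of the clock board; loose, to be left alone; origin: middle of its underside
- flux_jar: small amber jar with yellow cap, 42 mm across and 45 tall, on the bench left of the clock; loose, to be left alone; origin: middle of its underside
- weight: brass cylinder, 36 mm across and 35 tall, standing on a corner of the clock board; loose, to be left alone; origin: middle of its underside
- screwdriver: screwdriver lying on the bench left of the clock; loose, to be left alone; origin: on its underside
- hammer: hammer lying on the bench right of the clock; loose, to be left alone; origin: on its underside
- mug: blue mug, 80 mm across and 90 tall, on the bench left of the clock; loose, to be left alone; origin: middle of its underside
- cleaner: white bottle, 60 mm across and 150 tall, on the bench right of the clock; loose, to be left alone; origin: middle of its underside

How it is judged:
At the end, for the whole second after the job is handed in: the long hand's tip within 10 mm of pointing exactly at the twelve (under one minute), the short hand's tip within 8 mm of pointing exactly at the ten, both at rest (horizontal distance between minute_hand_tip and twelve below 0.01 m and horizontal distance between hour_hand_tip and ten below 0.008 m and velocity of joint minute_hand between -0.05 and 0.05 rad/s and velocity of joint hour_hand between -0.05 and 0.05 rad/s); the robot touches nothing.
It fails at once if a hand is lifted more than 5 mm on its spindle (z of minute_hand_tip in the frame of clock above 0.062 m or z of hour_hand_tip in the frame of clock above 0.047 m).
It fails at once if the clock or its hands are pressed with more than 20 N (contact force between any of the fingers, the arm and clock above 20 N).
It fails at once if one of the things around is shifted more than 20 mm (distance of any of spool, flux_jar, weight, screwdriver, hammer, mug, cleaner from where it was at the start of the episode above 0.02 m).
It also fails if it takes over 64 s, if anything falls off the work surface, if the arm or the gripper's body presses on something with over 40 N, if the wrist force passes 120 N, or if a joint passes its speed limit or range.

ROBOT

A 6-joint arm with a two-finger parallel gripper is mounted at the origin on the work surface. World frame = base frame: x ahead of the robot, y to its left, z up, the work surface at z = 0. Lengths are in m, angles in rad, forces in N, time in s.
With the tool pointing down it reaches from about 0.375 to 0.9 m from the base axis. Payload 3.1 kg.
Tool frame: the origin (TCP) lies on the centre line of the jaws, within the pads' length; the fingertips stand 8 mm ahead of it and the grasp point (between the pads) lies 11 mm behind it; z points along the fingers, y is the line along which they close (so a half turn about z gives the same grasp; the last joint's range is limited). The gripper opens to 87 mm and grips with 3 to 60 N. Pads are 19 mm wide; open, the fingers measure 117 mm over their backs; the gripper's body (75 mm by 190 mm) begins 51 mm behind the grasp point.
Start: joints at [1.073, 0.527, 1.433, -0, 1.181, -0.178], TCP at [0.196, 0.593, 0.231] pointing down, gripper open.
Joint ranges: [-3.08, 3.08], [-0.75, 2.2], [0.22, 2.44], [-1.43, 4.57], [0, 2.65], [-2.85, 2.85]. Speed limits (rad/s): [2.79, 2.79, 3.14, 3.14, 3.14, 3.14].

INTERFACE

Orientations are given as a unit quaternion [x, y, z, w].
In Python, from rig import robot gives the robot as it stands. The module is installed in compiled form; this text tells all that it offers.
- The arm moves only by the tool send_rows, never from a script. Its argument "increments" is one flat list of numbers, 7 for each row, row after row: the turn, a rotation vector about the world's x, y, z in rad, then the shift along the world's x, y, z in cm, then the opening, from 0 (shut) to 1 (fully open). A call has 1 to 20 rows; each row shifts and turns the commanded pose from where the row before left it; what a row does not reach is not made up. A row lasts 1/12 s, in which the tool goes at most 41.7 mm and 7.16 degrees, less where a joint would pass 70% of its speed; a pose out of reach is approached as far as the arm can. A call is refused whole if a number of a shift passes 4.17 or a number of a turn 0.125, either way. A call with a gripper value outside its range is refused whole. The fingers move at their own pace and stop on an object; "newtons" is the grip in N (left out, the last holds). Time passes only in rows, so rows that do not move let the fingers close. It gives the time, the measured TCP pose, the force, the opening and the grip force at its end, in the units of the state.
- robot.get_obs(): the state, without advancing time (a new reading comes with each control period).
- robot.camera(name): name is "scene" or "top" or "wrist"; returns a dict with "image" (400x640x3 uint8, red, green, blue), "range_z" (400x640 float32, m along the optical axis (not along the pixel's ray), 0 where there is no reading), "fx", "fy", "cx", "cy" (pixels), "R" (3x3) and "t" (3): a world point X has camera coordinates R X + t. Camera axes: x right, y down, z forward; pixel columns grow to the right and rows downward; lengths in m; the calibration is good to about 2 mm. A picture is of the moment at which its call begins.
- robot.hand_in(): hands the job in; it is judged then, once.
The state is a dict: "time": time; "q": joint angles; "joint_velocities": joint speeds; "joint_torque": joint torques, N m; "position": TCP position; "tool_rot": TCP orientation; "ft_force": force on the tool from outside, world axes, zero at the start; "moment": the same for the moment, N m; "grip_width": finger opening in m; "grip_force": force on a finger pad.
Only numpy, scipy, OpenCV 4.12 (cv2) and the standard library are available. Lean on these libraries where they do the work, as an engineer would, in place of code of your own. Each camera call takes 0.05 s, during which the arm holds its last target. There are 200 camera calls.

## Working session

There is one attempt and no reset: what is moved stays moved. The work goes in short steps, Python scripts to look and compute and a tool call to move; the robot and the scene stay as the last step left them, time stands still between calls to the robot, and variables do not carry over. Pictures are saved under pics/ and viewed, at most 10 in all, crops included, and the job is handed in when it is done.

Besides the shell and the picture viewer there is one more tool, called after "Request:" as a command line: name --argument value ..., lists and objects as JSON in quotes. send_rows: Moves the arm, as the interface text tells. Its arguments: {"type":"object","properties":{"increments":{"type":"array"},"newtons":{"type":"number"}},"required":["increments"]}

```bash
mkdir -p pics; cat > h.py <<'E'
import numpy as np,cv2
from rig import robot
def snap(n,f):
    c=robot.camera(n); cv2.imwrite('pics/'+f,c['image'][:,:,::-1]); np.savez('pics/'+f+'.npz',**c); return c
def onz(c,u,v,z):
    R,t=np.array(c['R']),np.array(c['t']); d=R.T@np.array([(u-c['cx'])/c['fx'],(v-c['cy'])/c['fy'],1]); o=-R.T@t
    return o+d*(z-o[2])/d[2]
def rng(c,u,v):
    R,t=np.array(c['R']),np.array(c['t']); Z=c['range_z'][int(v),int(u)]
    return R.T@(Z*np.array([(u-c['cx'])/c['fx'],(v-c['cy'])/c['fy'],1])-t)
E
python3 - <<'E'
from h import *
snap('top','top0.png')
o=robot.get_obs(); print(o['time'],o['position'],o['tool_rot'],o['grip_width'])
E
```

```text
0.05 [0.19609855 0.59270633 0.22958598] [ 1.59208788e-01  9.87244359e-01 -1.00520806e-03 -3.57391966e-04] 0.08676791764313294
```

View pics/top0.png

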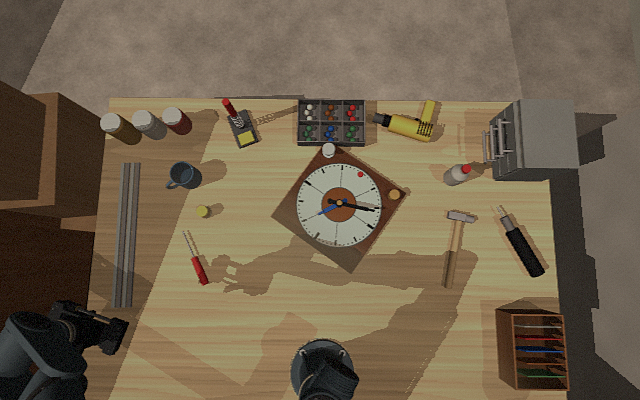

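The top view shows the clock centred near (339,204), with the jewel at about (361,174). The long hand points right to about (380,209) and the short blue hand lower left. I'll enlarge it.

```bash
python3 - <<'E'
import cv2
i=cv2.imread('pics/top0.png')[135:280,260:420]
cv2.imwrite('pics/c0.png',cv2.resize(i,None,fx=4,fy=4,interpolation=cv2.INTER_CUBIC))
E
```

```text
(no output)
```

View pics/c0.png

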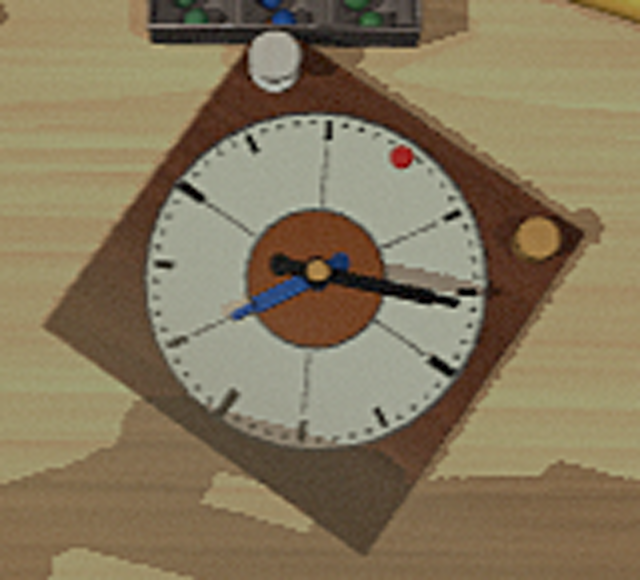

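The crop shows the jewel at (402,157), the spindle cap at (318,270), the long tip at (458,302) and the blue tip at (233,316). The ten mark is at (252,143), and the spool and weight stand at the top and right corners. Full-image pixel = crop/4 + (260,135).

```bash
python3 - <<'E'
from h import *
c=dict(np.load('pics/top0.png.npz'))
P=lambda u,v,z:onz(c,260+u/4-.4,135+v/4-.4,z)[:2]
for n,a in dict(jewel=(402,157,.024),ten=(252,143,.022),six=(228,402,.022),three=(442,366,.022),nine=(190,192,.022),four=(381,417,.022),cap=(318,270,.071),mt=(458,302,.061),ht=(233,316,.046),spool=(274,50,.062),wt=(538,237,.053)).items(): print(n,P(*a).round(4))
C=(P(402,157,.024)+P(228,402,.022))/2; C2=P(318,270,.071); print(C,C2, (P(442,366,.022)+P(190,192,.022))/2)
a=lambda p:np.arctan2(*(p-C2)[::-1])
t12=a(P(402,157,.024)); print('t12',t12, 'minute',(t12-a(P(458,302,.061)))%6.283,'hour',(t12-a(P(233,316,.046)))%6.283,np.linalg.norm(P(458,302,.061)-C2),np.linalg.norm(P(233,316,.046)-C2))
d=P(402,157,.024)-P(228,402,.022);e=P(190,192,.022)-P(442,366,.022); print('axis',np.arctan2(d[1],d[0]),np.arctan2(e[1],e[0])-np.pi/2)
print(robot.get_obs()['q'])
E
```

```text
jewel [ 0.6635 -0.1251]
ten [0.6749 0.0064]
six [0.448  0.0239]
three [ 0.481  -0.1592]
nine [0.6304 0.06  ]
four [ 0.4368 -0.1069]
cap [ 0.5559 -0.0506]
mt [ 0.5317 -0.1683]
ht [0.5193 0.0202]
spool [ 0.7476 -0.0118]
wt [ 0.589  -0.2376]
[ 0.55573531 -0.05060511] [ 0.55593969 -0.05057361] [ 0.55569928 -0.04959308]
t12 -0.6061908029243885 minute 1.1674606692875569 hour 3.6285418787248993 0.12016781585378634 0.0797014899253968
axis -0.6051042132937059 -0.5981119733519613
[ 1.07252824e+00  5.28463066e-01  1.43386312e+00  7.43362944e-06
  1.18140016e+00 -1.78492402e-01]
```

Clock centre is C = (0.556, -0.0505) and the twelve lies at world angle -0.604. The long hand is at 1.165 rad and the short one at 3.63. Both measured lengths (120 and 80 mm) match the given sizes. Next I'll shut the gripper and move to the clockwise side of the long hand.

Request:
send_rows --increments '[0, 0, -0.05, 1.8, -2.1, 0, 0, 0, 0, -0.05, 1.8, -2.1, 0, 0, 0, 0, -0.05, 1.8, -2.1, 0, 0, 0, 0, -0.05, 1.8, -2.1, 0, 0, 0, 0, -0.05, 1.8, -2.1, 0, 0, 0, 0, -0.05, 1.8, -2.1, 0, 0, 0, 0, -0.05, 1.8, -2.1, 0, 0, 0, 0, -0.05, 1.8, -2.1, 0, 0, 0, 0, -0.05, 1.8, -2.1, 0, 0, 0, 0, -0.05, 1.8, -2.1, 0, 0, 0, 0, -0.05, 1.8, -2.1, 0, 0, 0, 0, -0.05, 1.8, -2.1, 0, 0, 0, 0, -0.05, 1.8, -2.1, 0, 0, 0, 0, -0.05, 1.8, -2.1, 0, 0]' --newtons 10

```text
time: 1.22
position: [0.4487, 0.298, 0.2301]
tool_rot: [0.489, 0.872, -0.0, -0.0]
ft_force: [0.5, -0.5, 0.3]
grip_width: 0.004
grip_force: 0.0
```

Request:
send_rows --increments '[0, 0, -0.05, 0.37, -2.7, -0.5, 0, 0, 0, -0.05, 0.37, -2.7, -0.5, 0, 0, 0, -0.05, 0.37, -2.7, -0.5, 0, 0, 0, -0.05, 0.37, -2.7, -0.5, 0, 0, 0, -0.05, 0.37, -2.7, -0.5, 0, 0, 0, -0.05, 0.37, -2.7, -0.5, 0, 0, 0, -0.05, 0.37, -2.7, -0.5, 0, 0, 0, -0.05, 0.37, -2.7, -0.5, 0, 0, 0, -0.05, 0.37, -2.7, -0.5, 0, 0, 0, -0.05, 0.37, -2.7, -0.5, 0, 0, 0, -0.05, 0.37, -2.7, -0.5, 0, 0, 0, -0.05, 0.37, -2.7, -0.5, 0, 0, 0, -0.05, 0.37, -2.7, -0.5, 0, 0, 0, -0.05, 0.37, -2.7, -0.5, 0, 0, 0, -0.05, 0.37, -2.7, -0.5, 0, 0, 0, 0, 0.37, -2.7, -0.5, 0, 0, 0, 0, 0, 0, 0, 0, 0, 0, 0, 0, 0, 0, 0]'

```text
time: 2.72
position: [0.5074, -0.1339, 0.1498]
tool_rot: [0.775, 0.632, -0.0, -0.001]
ft_force: [-0.4, -0.1, -0.0]
grip_width: 0.0007
grip_force: 0.0
```

Request:
send_rows --increments '[0, 0, 0, 0, 0, -1.0, 0, 0, 0, 0, 0, 0, -1.0, 0, 0, 0, 0, 0, 0, -1.0, 0, 0, 0, 0, 0, 0, -1.0, 0, 0, 0, 0, 0, 0, -1.0, 0, 0, 0, 0, 0, 0, -1.0, 0, 0, 0, 0, 0, 0, -1.0, 0, 0, 0, 0, 0, 0, -0.6, 0, 0, 0, 0, 0, 0, -0.6, 0, 0, 0, 0, 0, 0, -0.6, 0, 0, 0, 0, 0, 0, -0.6, 0, 0, 0, 0, 0, 0, 0, 0, 0, 0, 0, 0, 0, 0, 0]'

```text
time: 3.8
position: [0.5075, -0.1327, 0.0563]
tool_rot: [0.774, 0.633, -0.0, -0.0]
ft_force: [-0.7, -0.4, 0.6]
grip_width: 0.0008
grip_force: 0.0
```

```bash
python3 - <<'E'
from h import *
c=snap('scene','s1.png');w=snap('wrist','w1.png')
C=np.array([.5558,-.0505]);
R,t=c['R'],c['t'];p=R@np.array([.54,-.1,.05])+t;u,v=int(c['fx']*p[0]/p[2]+c['cx']),int(c['fy']*p[1]/p[2]+c['cy'])
a=cv2.resize(c['image'][max(v-75,0):v+75,max(u-120,0):u+120],(640,400))[:,:,::-1]
b=w['image'][:,:,::-1]
cv2.imwrite('pics/m1.png',np.hstack([cv2.resize(a,(400,250)),cv2.resize(b,(400,250))]))
E
```

```text
(no output)
```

View pics/m1.png

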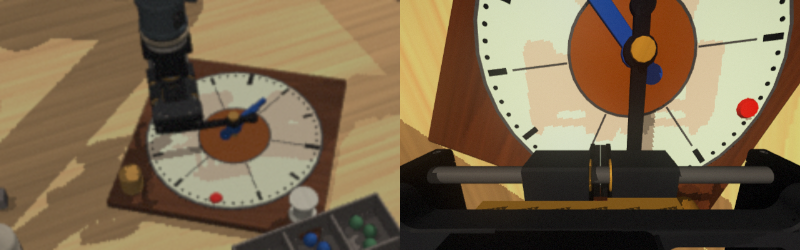

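The wrist view shows the shut fingers at about (600,170), just clockwise of the long hand at (637,150), with the jewel side free at (747,108). Next I'll work out an arc about the clock centre.

```bash
cat >> h.py <<'E'
C=np.array([.5558,-.0505])
def arc(p,dth,n):
    r=np.array(p[:2])-C
    pts=[]
    for k in range(n+1):
        a=dth*k/n; pts.append(100*np.array([np.cos(a)*r[0]-np.sin(a)*r[1],np.sin(a)*r[0]+np.cos(a)*r[1]]))
    q=np.round(np.array(pts)-pts[0],2)
    print([list(map(float,x.round(2))) for x in np.diff(q,axis=0)], 'turn',dth/n,'end',C+pts[-1]/100)
E
python3 - <<'E'
from h import *
arc([.5075,-.1327],1.1,20)
E
```

```text
[[0.46, -0.25], [0.47, -0.23], [0.49, -0.2], [0.49, -0.18], [0.5, -0.14], [0.51, -0.12], [0.52, -0.09], [0.52, -0.06], [0.52, -0.04], [0.53, 0.0], [0.52, 0.02], [0.52, 0.05], [0.52, 0.09], [0.51, 0.11], [0.51, 0.13], [0.5, 0.17], [0.49, 0.19], [0.47, 0.22], [0.47, 0.25], [0.44, 0.27]] turn 0.05500000000000001 end [ 0.60714855 -0.13083092]
```

Request:
send_rows --increments '[0, 0, 0.055, 0.46, -0.25, 0, 0, 0, 0, 0.055, 0.47, -0.23, 0, 0, 0, 0, 0.055, 0.49, -0.2, 0, 0, 0, 0, 0.055, 0.49, -0.18, 0, 0, 0, 0, 0.055, 0.5, -0.14, 0, 0, 0, 0, 0.055, 0.51, -0.12, 0, 0, 0, 0, 0.055, 0.52, -0.09, 0, 0, 0, 0, 0.055, 0.52, -0.06, 0, 0, 0, 0, 0.055, 0.52, -0.04, 0, 0, 0, 0, 0.055, 0.53, 0, 0, 0, 0, 0, 0.055, 0.52, 0.02, 0, 0, 0, 0, 0.055, 0.52, 0.05, 0, 0, 0, 0, 0.055, 0.52, 0.09, 0, 0, 0, 0, 0.055, 0.51, 0.11, 0, 0, 0, 0, 0.055, 0.51, 0.13, 0, 0, 0, 0, 0.055, 0.5, 0.17, 0, 0, 0, 0, 0.055, 0.49, 0.19, 0, 0, 0, 0, 0.055, 0.47, 0.22, 0, 0, 0, 0, 0.055, 0.47, 0.25, 0, 0, 0, 0, 0.055, 0.44, 0.27, 0, 0]'

```text
time: 5.57
position: [0.6072, -0.1308, 0.057]
tool_rot: [0.327, 0.945, -0.0, -0.0]
ft_force: [-0.4, -0.1, -0.3]
grip_width: 0.0004
grip_force: 0.4
```

Request:
send_rows --increments '[0, 0, 0, 0, 0, 0, 0, 0, 0, 0, 0, 0, 0, 0]'

```text
time: 5.73
position: [0.6075, -0.1308, 0.0569]
tool_rot: [0.329, 0.944, -0.0, 0.0]
ft_force: [0.3, -0.9, -0.1]
grip_width: 0.0007
grip_force: 0.0
```

```bash
python3 - <<'E'
from h import *
w=snap('wrist','w2.png')
cv2.imwrite('pics/w2b.png',w['image'][:,:,::-1]); print(w['R'],w['t'],w['fx'])
E
```

```text
[[ 6.21780823e-01  7.83191034e-01  6.41696089e-04]
 [ 7.51746328e-01 -5.97046085e-01  2.80023983e-01]
 [ 2.19695395e-01 -1.73631150e-01 -9.59992790e-01]] [-0.2756109  -0.51930206  0.06797674] 298.25893079012303
```

View pics/w2b.png

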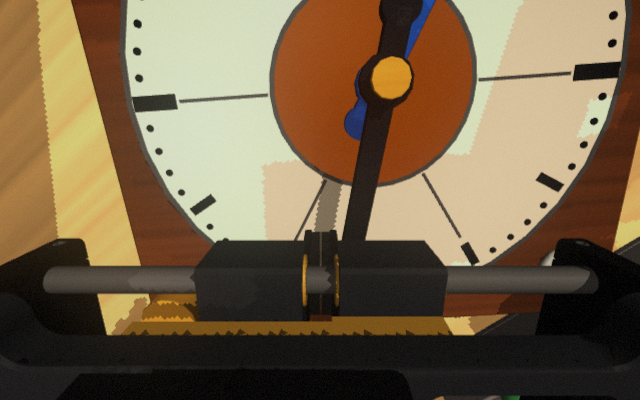

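The long hand has moved. Its centreline runs from the cap (391,78) to about (358,218), where it goes behind the gripper, with the fingers at about (321,260).

```bash
python3 - <<'E'
from h import *
c=dict(np.load('pics/w2.png.npz'))
cap=onz(c,391,78,.071)[:2]; h=onz(c,358,218,.061)[:2]; print(cap,h)
for o in (cap,C): d=h-o; print(np.linalg.norm(d),np.arctan2(d[1],d[0]))
u=np.array([np.cos(-.604),np.sin(-.604)]);n=np.array([-u[1],u[0]])
d=np.array([.6075,-.1308])-C;a=np.arctan2(*(h-cap)[::-1]);print('contact offset mm',1000*(d@[-np.sin(a),np.cos(a)]))
E
```

```text
[ 0.55488533 -0.04924233] [ 0.60184874 -0.10027638]
0.06935442394884328 -0.826912363317686
0.06780984041736747 -0.8242789115227446
contact offset mm -16.332086345255043
```

```bash
python3 - <<'E'
from h import *
arc([.6075,-.1308],.22,10)
E
```

```text
[[0.18, 0.12], [0.17, 0.12], [0.17, 0.12], [0.17, 0.13], [0.16, 0.13], [0.16, 0.13], [0.16, 0.14], [0.16, 0.14], [0.15, 0.14], [0.15, 0.15]] turn 0.022 end [ 0.62377774 -0.11758209]
```

Request:
send_rows --increments '[0, 0, 0.022, 0.18, 0.12, 0, 0, 0, 0, 0.022, 0.17, 0.12, 0, 0, 0, 0, 0.022, 0.17, 0.12, 0, 0, 0, 0, 0.022, 0.17, 0.13, 0, 0, 0, 0, 0.022, 0.16, 0.13, 0, 0, 0, 0, 0.022, 0.16, 0.13, 0, 0, 0, 0, 0.022, 0.16, 0.14, 0, 0, 0, 0, 0.022, 0.16, 0.14, 0, 0, 0, 0, 0.022, 0.15, 0.14, 0, 0, 0, 0, 0.022, 0.15, 0.15, 0, 0, 0, 0, 0, 0, 0, 0, 0, 0, 0, 0, 0, 0, 0, 0]'

```text
time: 6.78
position: [0.6238, -0.1174, 0.0565]
tool_rot: [0.223, 0.975, 0.0, 0.0]
ft_force: [-0.4, 0.0, 1.0]
grip_width: 0.0006
grip_force: 0.0
```

Request:
send_rows --increments '[0, 0, 0, -0.3, -0.4, 0, 0, 0, 0, 0, -0.3, -0.4, 0, 0, 0, 0, 0, -0.3, -0.4, 0, 0, 0, 0, 0, -0.3, -0.4, 0, 0, 0, 0, 0, 0, 0, 1, 0, 0, 0, 0, 0, 0, 2, 0, 0, 0, 0, 0, 0, 2, 0, 0, 0, 0, 0, 0, 2, 0, 0, 0, 0, 0, 0, 2, 0, 0, 0, 0, 0, 0, 0, 0]'

```text
time: 7.62
position: [0.6143, -0.1348, 0.1517]
tool_rot: [0.223, 0.975, -0.001, 0.005]
ft_force: [0.1, -0.0, -0.1]
grip_width: 0.0005
grip_force: 0.0
```

```bash
python3 - <<'E'
from h import *
w=snap('wrist','w3.png')
E
```

```text
(no output)
```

View pics/w3.png

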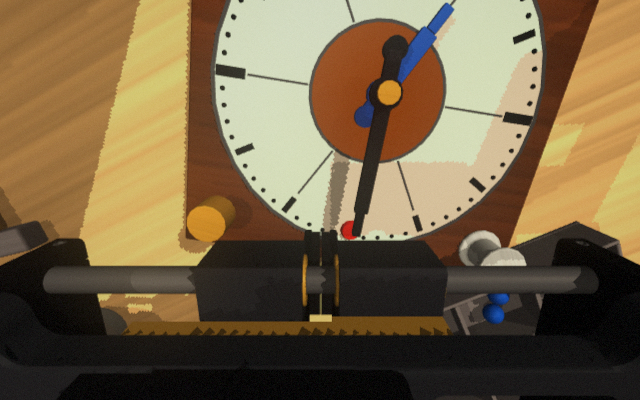

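The long tip is now at (359,235), the cap at (389,92) and the jewel at (349,230). The blue tip is at about (451,6).

```bash
python3 - <<'E'
from h import *
c=dict(np.load('pics/w3.png.npz'))
cap=onz(c,389,92,.071)[:2]; t=onz(c,359,235,.061)[:2]; j=onz(c,349,230,.024)[:2]
ang=lambda d:np.arctan2(d[1],d[0])
print(cap,t,j,np.linalg.norm(t-cap),np.linalg.norm(j-cap),ang(t-cap),ang(j-cap),ang(t-C),ang(j-C))
th=2.048;u=np.array([np.cos(th),np.sin(th)]);n=np.array([-u[1],u[0]])
print('hour start',C+.05*u+.028*n,C+.055*u+.028*n)
print(robot.get_obs()['position'])
p=C+.053*u+.026*n; arc(p,-1.3,20); arc(p,-1.6,20)
E
```

```text
[ 0.5546862  -0.04898745] [ 0.65459766 -0.11557234] [ 0.66198555 -0.12482692] 0.1200660215689363 0.13139549779853046 -0.587844955527172 -0.6152769520372036 -0.5824268269128905 -0.610707205124575
hour start [ 0.50796323 -0.01894618] [ 0.50566675 -0.01450477]
[ 0.61330735 -0.13442424  0.14962873]
[[0.24, 0.3], [0.26, 0.29], [0.27, 0.26], [0.29, 0.25], [0.31, 0.23], [0.32, 0.21], [0.34, 0.19], [0.34, 0.16], [0.36, 0.15], [0.36, 0.11], [0.38, 0.1], [0.37, 0.07], [0.38, 0.05], [0.39, 0.02], [0.38, -0.01], [0.38, -0.02], [0.38, -0.06], [0.38, -0.07], [0.37, -0.11], [0.36, -0.12]] turn -0.065 end [0.57696716 0.00460854]
[[0.3, 0.37], [0.32, 0.34], [0.35, 0.32], [0.38, 0.28], [0.39, 0.26], [0.42, 0.22], [0.43, 0.19], [0.45, 0.16], [0.45, 0.12], [0.47, 0.08], [0.47, 0.04], [0.47, 0.01], [0.47, -0.03], [0.47, -0.07], [0.46, -0.11], [0.45, -0.14], [0.44, -0.18], [0.42, -0.21], [0.4, -0.25], [0.38, -0.27]] turn -0.08 end [ 0.59230745 -0.00410812]
```

The long hand is within about 3 mm at its tip, so it stays. Next is the short hand, approached from its anticlockwise side.

Request:
send_rows --increments '[0, 0, -0.08, -1.4, 1.6, 0, 0, 0, 0, -0.08, -1.4, 1.6, 0, 0, 0, 0, -0.08, -1.4, 1.6, 0, 0, 0, 0, -0.08, -1.4, 1.6, 0, 0, 0, 0, -0.08, -1.4, 1.6, 0, 0, 0, 0, -0.08, -1.4, 1.6, 0, 0, 0, 0, -0.08, -1.4, 1.6, 0, 0, 0, 0, -0.08, -1.4, 1.6, 0, 0, 0, 0, 0, 0, 0, 0, 0, 0, 0, 0, 0, 0, 0, 0]'

```text
time: 8.5
position: [0.4983, -0.0048, 0.146]
tool_rot: [0.517, 0.856, -0.0, -0.001]
ft_force: [0.6, -0.9, -0.3]
grip_width: 0.0002
grip_force: 0.0
```

```bash
python3 - <<'E'
from h import *
w=snap('wrist','w4.png')
E
```

```text
(no output)
```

View pics/w4.png

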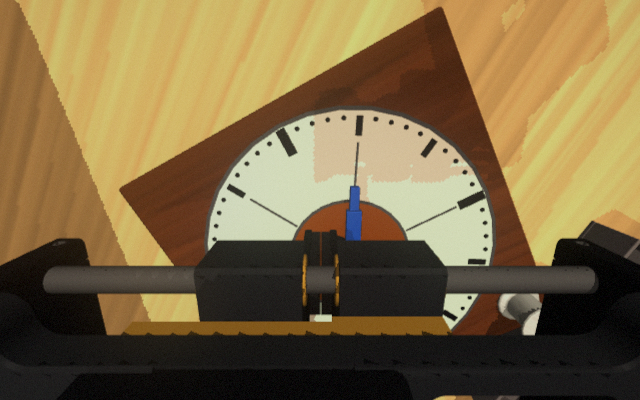

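The wrist view shows the short hand with its tip at (354,187) and the fingers to its left at x≈321, the anticlockwise side as planned. Now I'll descend.

Request:
send_rows --increments '[0, 0, 0, 0, 0, -1.2, 0, 0, 0, 0, 0, 0, -1.2, 0, 0, 0, 0, 0, 0, -1.2, 0, 0, 0, 0, 0, 0, -1.2, 0, 0, 0, 0, 0, 0, -1.2, 0, 0, 0, 0, 0, 0, -1.2, 0, 0, 0, 0, 0, 0, -1.2, 0, 0, 0, 0, 0, 0, -0.6, 0, 0, 0, 0, 0, 0, -0.6, 0, 0, 0, 0, 0, 0, -0.6, 0, 0, 0, 0, 0, 0, -0.6, 0, 0, 0, 0, 0, 0, 0, 0, 0, 0, 0, 0, 0, 0, 0]'

```text
time: 9.63
position: [0.4996, -0.0056, 0.0384]
tool_rot: [0.518, 0.855, -0.0, -0.0]
ft_force: [0.1, -0.2, -0.2]
grip_width: 0.0004
grip_force: 0.0
```

```bash
python3 - <<'E'
from h import *
p=robot.get_obs()['position'];print(p)
arc(p,-1.5,20)
E
```

```text
[ 0.49955486 -0.00564353  0.03840978]
[[0.35, 0.41], [0.38, 0.38], [0.41, 0.35], [0.44, 0.32], [0.45, 0.29], [0.48, 0.25], [0.5, 0.21], [0.51, 0.18], [0.52, 0.14], [0.53, 0.1], [0.53, 0.06], [0.54, 0.02], [0.54, -0.02], [0.54, -0.06], [0.53, -0.11], [0.52, -0.14], [0.51, -0.18], [0.49, -0.22], [0.48, -0.25], [0.45, -0.29]] turn -0.075 end [0.59656548 0.00877727]
```

Request:
send_rows --increments '[0, 0, -0.075, 0.35, 0.41, 0, 0, 0, 0, -0.075, 0.38, 0.38, 0, 0, 0, 0, -0.075, 0.41, 0.35, 0, 0, 0, 0, -0.075, 0.44, 0.32, 0, 0, 0, 0, -0.075, 0.45, 0.29, 0, 0, 0, 0, -0.075, 0.48, 0.25, 0, 0, 0, 0, -0.075, 0.5, 0.21, 0, 0, 0, 0, -0.075, 0.51, 0.18, 0, 0, 0, 0, -0.075, 0.52, 0.14, 0, 0, 0, 0, -0.075, 0.53, 0.1, 0, 0, 0, 0, -0.075, 0.53, 0.06, 0, 0, 0, 0, -0.075, 0.54, 0.02, 0, 0, 0, 0, -0.075, 0.54, -0.02, 0, 0, 0, 0, -0.075, 0.54, -0.06, 0, 0, 0, 0, -0.075, 0.53, -0.11, 0, 0, 0, 0, -0.075, 0.52, -0.14, 0, 0, 0, 0, -0.075, 0.51, -0.18, 0, 0, 0, 0, -0.075, 0.49, -0.22, 0, 0, 0, 0, -0.075, 0.48, -0.25, 0, 0, 0, 0, -0.075, 0.45, -0.29, 0, 0]'

```text
time: 11.3
position: [0.5959, 0.0091, 0.0389]
tool_rot: [0.963, 0.271, -0.001, -0.0]
ft_force: [-0.9, 0.1, 0.5]
grip_width: 0.0005
grip_force: 0.6
```

Request:
send_rows --increments '[0, 0, 0, 0, 0, 0, 0, 0, 0, 0, 0, 0, 0, 0]'

```text
time: 11.47
position: [0.5968, 0.0088, 0.039]
tool_rot: [0.962, 0.273, 0.0, 0.0]
ft_force: [0.1, -0.7, 0.2]
grip_width: 0.0004
grip_force: 0.0
```

```bash
python3 - <<'E'
from h import *
w=snap('wrist','w5.png'); snap('top','t5.png')
E
```

```text
(no output)
```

View pics/w5.png

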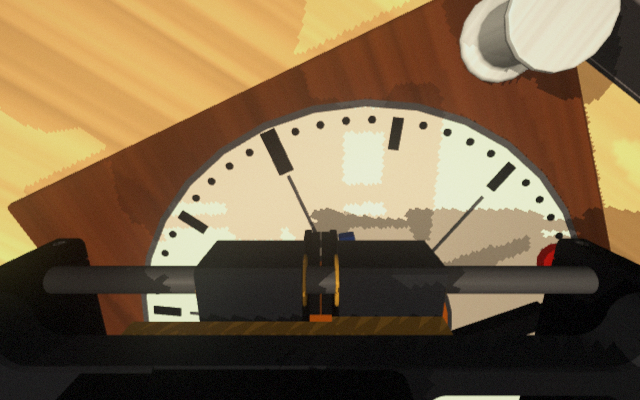

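The blue tip is just visible at (346,236), right of the fingers, so the hand is following.

```bash
python3 - <<'E'
from h import *
c=dict(np.load('pics/w5.png.npz'))
h=onz(c,346,234,.046)[:2]; d=h-C; print(h,np.linalg.norm(d),np.arctan2(d[1],d[0]))
arc([.5968,.0088],-.26,10)
E
```

```text
[0.61588472 0.00554564] 0.08216621317515026 0.7506315954668883
[[0.15, -0.11], [0.15, -0.11], [0.15, -0.12], [0.14, -0.12], [0.14, -0.12], [0.14, -0.13], [0.14, -0.13], [0.13, -0.13], [0.12, -0.14], [0.13, -0.14]] turn -0.026000000000000002 end [ 0.61066687 -0.00373338]
```

Request:
send_rows --increments '[0, 0, -0.026, 0.15, -0.11, 0, 0, 0, 0, -0.026, 0.15, -0.11, 0, 0, 0, 0, -0.026, 0.15, -0.12, 0, 0, 0, 0, -0.026, 0.14, -0.12, 0, 0, 0, 0, -0.026, 0.14, -0.12, 0, 0, 0, 0, -0.026, 0.14, -0.13, 0, 0, 0, 0, -0.026, 0.14, -0.13, 0, 0, 0, 0, -0.026, 0.13, -0.13, 0, 0, 0, 0, -0.026, 0.12, -0.14, 0, 0, 0, 0, -0.026, 0.13, -0.14, 0, 0, 0, 0, -0.026, 0.12, -0.14, 0, 0, 0, 0, 0, 0, 0, 0, 0, 0, 0, 0, 0, 0, 0, 0]'

```text
time: 12.65
position: [0.6122, -0.0054, 0.0386]
tool_rot: [0.991, 0.132, 0.001, 0.0]
ft_force: [-0.4, 0.7, 0.5]
grip_width: 0.0004
grip_force: 0.0
```

Request:
send_rows --increments '[0, 0, 0, -0.2, 0.45, 0, 0, 0, 0, 0, -0.2, 0.45, 0, 0, 0, 0, 0, -0.2, 0.45, 0, 0, 0, 0, 0, -0.2, 0.45, 0, 0, 0, 0, 0, 0, 0, 1, 0, 0, 0, 0, 0, 0, 2, 0, 0, 0, 0, 0, 0, 2, 0, 0, 0, 0, 0, 0, 2, 0, 0, 0, 0, 0, 0, 2, 0, 0, 0, 0, 0, 0, 2, 0, 0, 0, 0, -1, 2, 2, 0, 0, 0, 0, -1, 3, 0, 0, 0, 0, 0, -1, 3, 0, 0, 0, 0, 0, -1, 3, 0, 0, 0, 0, 0, -1, 3, 0, 0, 0, 0, 0, 0, 0, 0, 0, 0, 0, 0, 0, 0, 0, 0]'

```text
time: 14.07
position: [0.553, 0.1545, 0.1694]
tool_rot: [0.991, 0.134, 0.0, 0.0]
ft_force: [-0.5, -0.2, -0.4]
grip_width: 0.0006
grip_force: 0.0
```

```bash
python3 - <<'E'
from h import *
snap('top','t6.png'); snap('wrist','w6.png')
a=cv2.resize(cv2.imread('pics/t6.png')[135:280,260:420],None,fx=4,fy=4,interpolation=cv2.INTER_CUBIC); cv2.imwrite('pics/c6.png',a)
E
```

```text
(no output)
```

View pics/c6.png

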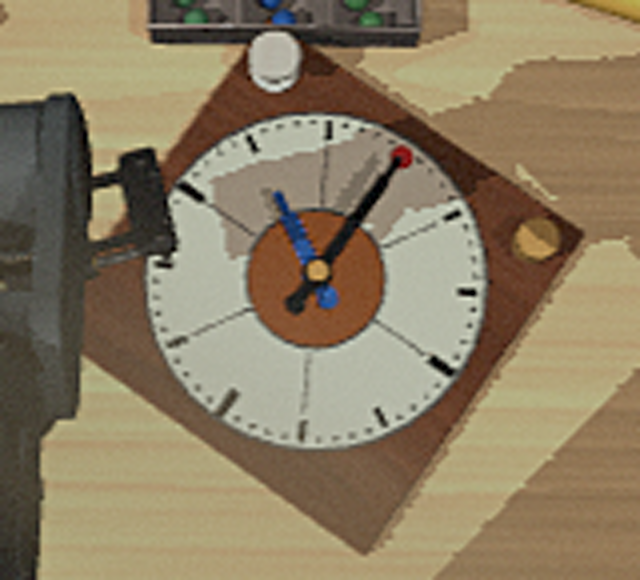

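The long tip is at about (402,160) on the jewel, the blue tip at (278,193), and the spool and weight have not moved. Checking the angles:

```bash
python3 - <<'E'
from h import *
c=dict(np.load('pics/t6.png.npz'))
P=lambda u,v,z:onz(c,260+u/4-.4,135+v/4-.4,z)[:2]
c2=P(318,270,.071)
for p,r,t in((P(402,160,.061),.122,-.604),(P(278,193,.046),.08,.443)):
    d=p-c2; a=np.arctan2(d[1],d[0]); print(np.linalg.norm(d),a,'err mm',1000*r*(a-t))
E
```

```text
0.1200104455038943 -0.6340729869292151 err mm -3.6689044053642443
0.07757475892572109 0.45160567979582916 err mm 0.6884543836663326
```

```bash
python3 -c "
from rig import robot
print(robot.hand_in())"
```

```text
the job is handed in; nothing more can be done
None
```

The clock is set to ten o'clock and handed in at about 14 s: by my camera measurements the long hand's tip is within about 4 mm of the twelve and the short hand's within about 1 mm of the ten, and the spool and weight look unmoved; the verdict was not shown.

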